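# Load the pad-cleaning tape and lock it with the R-clip

## Robot

A 6-joint arm with a two-finger parallel gripper is mounted at the origin on a cart in front of the work surface, level with it; the furniture and walls round the work are solid. World frame = base frame: x ahead of the robot, y to its left, z up, the work surface at z = 0. Lengths are in mm, angles in rad, forces in N, time in s.
With the tool pointing down it reaches from about 300 to 775 mm from the base axis. Payload 14.6 kg.
Tool frame: the origin (TCP) lies at the centre of the arm's flange, where the gripper is bolted on; the fingertips stand 199 mm ahead of it and the grasp point (between the pads) lies 180 mm ahead of it; z points along the fingers, y is the line along which they close (so a half turn about z gives the same grasp; the last joint's range is limited). The gripper opens to 94 mm and grips with 3 to 60 N. Pads are 16 mm wide; open, the fingers measure 119 mm over their backs; the gripper's body (75 mm by 177 mm) begins 78 mm behind the grasp point.
Start: joints at [1.114, 0.3, 1.521, -0, 1.321, -0.067], TCP at [208.999, 508.734, 404.646] pointing down, gripper open.
Joint ranges: [-3.03, 3.03], [-0.79, 2.21], [0.23, 2.52], [-1.04, 4.18], [0, 3.07], [-2.55, 2.55]. Speed limits (rad/s): [2.22, 2.22, 2.57, 3.14, 3.14, 3.14].

## Interface

Orientations are given as [roll, pitch, yaw] about the fixed x, y, z axes, in that order (R = Rz(yaw) Ry(pitch) Rx(roll)).
In Python, from cell import manip, optics, workorder gives the robot as it stands.
- The arm moves only by the tool step_arm, never from a script. Its argument "increments" is a list that holds one entry, the list of rows, each a list of 7 numbers: the turn, a rotation vector about the tool's x, y, z as a fraction of full scale, then the shift along the tool's x, y, z as a fraction of full scale, then the closure, from -1 (fully open) to 1 (shut). In form: [[[wx, wy, wz, tx, ty, tz, fingers], ...]]. A call has 1 to 5 rows; each row shifts and turns the commanded pose from where the row before left it, along the tool's axes as they then stand; what a row does not reach is not made up. Full scale, the value 1, is 40 mm for a shift and 45 degrees for a turn. A row lasts 1/10 s, in which the tool goes at most 50 mm and 8.59 degrees, less where a joint would pass 70% of its speed; a pose out of reach is approached as far as the arm can. A call with a number of a shift or a turn outside -1 to 1 is refused whole. A call with a gripper value outside its range is refused whole. The fingers move at their own pace and stop on an object; "newtons" is the grip in N (left out, the last holds). Time passes only in rows, so rows that do not move let the fingers close. It gives the time, the measured TCP pose, the force, the opening and the grip force at its end, in the units of the state.
- manip.read_state(): the state, without advancing time (a new reading comes with each control period).
- optics.camera(name): name is "scene" or "top"; returns a dict with "frame" (384x512x3 uint8, red, green, blue), "range_z" (384x512 float32, mm along the optical axis (not along the pixel's ray), 0 where there is no reading), "mtx" (3x3 intrinsics, pixels), "cam_to_world" (4x4, takes a point from camera to world coordinates). Camera axes: x right, y down, z forward; pixel columns grow to the right and rows downward; lengths in mm; the calibration is good to about 2 mm. A picture is of the moment at which its call begins.
- workorder.sign_off(): hands the job in; it is judged then, once.
The state is a dict: "clock": time; "joints": joint angles; "qd": joint speeds; "effort": joint torques, N m; "eef_pos": TCP position; "eef_rot": TCP orientation; "wrist_force": force on the tool from outside, world axes, zero at the start; "moment": the same for the moment, N m; "finger_gap": finger opening in mm; "finger_force": force on a finger pad.
Only numpy, scipy, OpenCV 4.12 (cv2) and the standard library are available. Lean on these libraries where they do the work, as an engineer would, in place of code of your own. Each camera call takes 0.05 s, during which the arm holds its last target. There are 200 camera calls.

## Task

Load the large cream roll of pad-cleaning tape on the unwind stand so that it lies flat on the black platter round the hub, slide the keeper disc down over the spindle onto the roll with its red boss up, then lock it: push the R-clip's straight leg through the cross-hole in the spindle until the bent leg has ridden over the spindle and snapped shut round it. Let go of everything and leave the other things on the bench where they stand.

Things in the scene. Friction and masses are not known exactly. Their poses are not given: they have to be found in the camera images.
- stand: Fixed unwind stand: grey base 104 x 148 x 10 mm; black platter 100 mm across, top 14 mm over the bench; dark steel hub, top 22 mm, tapered 70 to 62 mm across; steel spindle 25 mm across, top at 79 mm, with a through cross-hole along the stand's y (enter from either end). White guide roller at y = +82 mm, 17 mm across, top 49 mm: grip the roll at the -x or +x side. Origin: bench, under the spindle.
- spindle_hole (a point): Centre of the spindle's cross-hole, on the spindle's axis, 65.5 mm above the bench. The hole is 9.4 mm in diameter with chamfered rims, its axis is this frame's y axis.
- tape_roll_centre (a point): Centre of the large cream tape roll, half-way up: ring 100 mm outside, 80 mm inside (77 mm clear), 24 mm high, lying flat. Grip the ring wall, 10 mm thick, one finger in the bore; keep the fingertips 9 mm or more above its underside, as the 8 mm high hub fills the bore. Loaded, this point is 26 mm over the bench on the spindle's axis.
- keeper_boss (a point): Keeper disc, lying flat: steel disc 90 mm across, 5 mm thick, with a red boss on top 44 mm across and 16 mm high (5 to 21 mm over the underside) and a 28.4 mm through bore. This point: on its axis, 12.5 mm over the underside. Grip the boss across, above the disc. On the loaded roll this point is 50.5 mm over the bench, the boss's top 6.5 mm below the cross-hole's centre.
- rclip_eye (a point): Yellow-plated R-clip of 7 mm wire, 133 mm long, lying flat on the plate, its eye free past the edge. This point: middle of the eye, 13.5 mm over the bench. x: along the straight leg to its tip; y: from straight to bent leg. Eye 31 mm wide outside (y), straight sides from x = -12 to 12 mm: grip across them, tips a few mm below the wire. Straight leg's axis at y = -12 mm, rounded tip at x = 101.5 mm.
- rclip_seat (a point): Point on the axis of the clip's straight leg, 62 mm ahead of the eye's middle, 39.5 mm behind the tip; it lies on the spindle's axis, at the cross-hole's centre, when the clip is home. Same axes as rclip_eye.
- rclip_spring (a joint): Opening of the clip's springy bent leg about its root at the eye, rad: 0 relaxed; 0.04 to 0.09 as its narrow place passes the spindle; below 0.03 when its bow has closed round the spindle. Pushing the clip home takes about 5 to 15 N.
- roll_seat (a point): Middle of the platter's top, 14 mm above the bench, on the spindle's axis.
- oiler: Bystander: oil bottle with a red spout, 38 mm across, 122 mm tall. Origin under its centre.
- pad_white: Bystander: white silicone pad on a wooden block, 48 x 48 x 44 mm. Origin under its centre.
- breaker_right: Bystander: grey circuit breaker, 83 x 37 x 71 mm, the right-hand one of two at the back left. Origin under its centre.
- plate: Grey printing plate lying on the bench, 75 x 100 x 10 mm (x, y, z), fixed; the R-clip lies on it with its eye past the plate's +y edge. Origin under its centre.

How it is judged (in metres and radians):
On the way, in this order (a step that is already met when the one before it is completed fails the run):
1. the tape roll lies flat on the platter round the hub (horizontal distance between tape_roll_centre and spindle_hole below 0.008 m and height (world z) of tape_roll_centre below 0.029 m and angle between tape_roll_centre's own z axis and vertical below 0.08 rad), for 0.2 s.
2. the keeper disc lies on the roll with the spindle through its bore (horizontal distance between keeper_boss and spindle_hole below 0.005 m and height (world z) of keeper_boss below 0.0535 m and angle between keeper_boss's own z axis and vertical below 0.08 rad), for 0.2 s.
At the end, for the whole second after the job is handed in: Roll flat on the platter within 8 mm of the spindle's axis; keeper flat on it, boss up, within 5 mm of the axis (both within 3 mm of their heights); clip's seat point within 6 mm of the cross-hole's centre, leg within 0.25 rad of its axis, bent leg shut (spring below 0.05 rad) (all of step 1 and all of step 2 and height (world z) of tape_roll_centre above 0.023 m and height (world z) of keeper_boss above 0.0475 m and distance between rclip_seat and spindle_hole below 0.006 m and angle between the x axis of rclip_eye and the y axis of spindle_hole, either way round below 0.25 rad and value of joint rclip_spring below 0.05 rad); the robot touches nothing.
It fails at once if the oil bottle, the white pad or the right-hand breaker is moved more than 30 mm (distance of any of oiler, pad_white, breaker_right from where it was at the start of the episode above 0.03 m).
It also fails if it takes over 67 s, if anything falls off the work surface, if the arm or the gripper's body presses on something with over 40 N, if the wrist force passes 120 N, or if a joint passes its speed limit or range.

## Working session

There is one attempt and no reset: what is moved stays moved. The work goes in short steps, Python scripts to look and compute and a tool call to move; the robot and the scene stay as the last step left them, time stands still between calls to the robot, and variables do not carry over. Pictures are saved under pics/ and viewed, at most 10 in all, crops included, and the job is handed in when it is done.

Besides the shell and the picture viewer there is one more tool, called after "Request:" as name(argument=value, ...), one argument or row to a line, values as JSON. step_arm: Moves the arm, as the interface text tells. Its arguments: {"type":"object","properties":{"increments":{"type":"array","items":{"type":"array","items":{"type":"array","items":{"type":"number"}}}},"newtons":{"type":"number"}},"required":["increments"]}

```bash
mkdir -p pics; ls
python3 - <<'E'
from cell import manip, optics
import cv2,numpy as np,pickle
for n in("scene","top"):
    c=optics.camera(n); cv2.imwrite(f"pics/{n}0.png",cv2.resize(c["frame"][:,:,::-1],(800,600)))
    pickle.dump(c,open(f"{n}0.pkl","wb")); print(c["mtx"],c["cam_to_world"])
print(manip.read_state())
E
```

```text
pics
[[484.28089711   0.         255.902298  ]
 [  0.         484.28089711 187.76375028]
 [  0.           0.           1.        ]] [[ 8.43647041e-01 -3.04864333e-01  4.41947292e-01 -2.23211578e+01]
 [-5.36545161e-01 -4.48883224e-01  7.14578996e-01 -8.48726339e+02]
 [-1.94669237e-02 -8.39977136e-01 -5.42272487e-01  7.32723112e+02]
 [ 0.00000000e+00  0.00000000e+00  0.00000000e+00  1.00000000e+00]]
[[437.67436779   0.         263.20735667]
 [  0.         437.67436779 190.34370499]
 [  0.           0.           1.        ]] [[ 1.87738955e-02 -9.98125951e-01  5.82419632e-02  4.27946813e+02]
 [-9.99823678e-01 -1.87648159e-02  7.02852212e-04  4.23564862e+01]
 [ 3.91364684e-04 -5.82448892e-02 -9.98302249e-01  1.33597815e+03]
 [ 0.00000000e+00  0.00000000e+00  0.00000000e+00  1.00000000e+00]]
{'clock': 0.1, 'joints': array([ 1.11441085e+00,  3.00436859e-01,  1.52149785e+00, -1.98146111e-05,
        1.32069996e+00, -6.65852640e-02]), 'qd': array([-7.62743095e-04, -2.36356299e-03, -1.12891054e-03, -1.21763987e-03,
        2.47103148e-04, -5.69608886e-05]), 'effort': array([ 2.76615159e-03, -5.32648158e+01, -3.53280330e+01,  7.09831389e-02,
        2.35075923e-02, -1.03537241e-04]), 'eef_pos': array([208.98938544, 508.72467305, 404.14020981]), 'eef_rot': array([-3.14055167e+00, -5.01813530e-05,  2.75179733e+00]), 'wrist_force': array([-1.11564298,  0.07751809, -0.03118484]), 'moment': array([-0.01887036, -0.01802653, -0.02130823]), 'finger_force': 0.0, 'finger_gap': 94.02105174376392}
```

View pics/scene0.png

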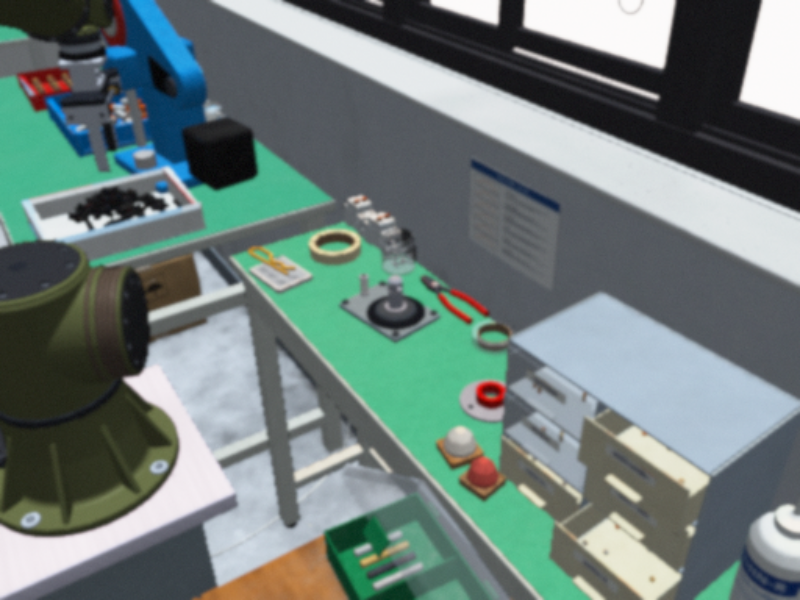

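View pics/top0.png

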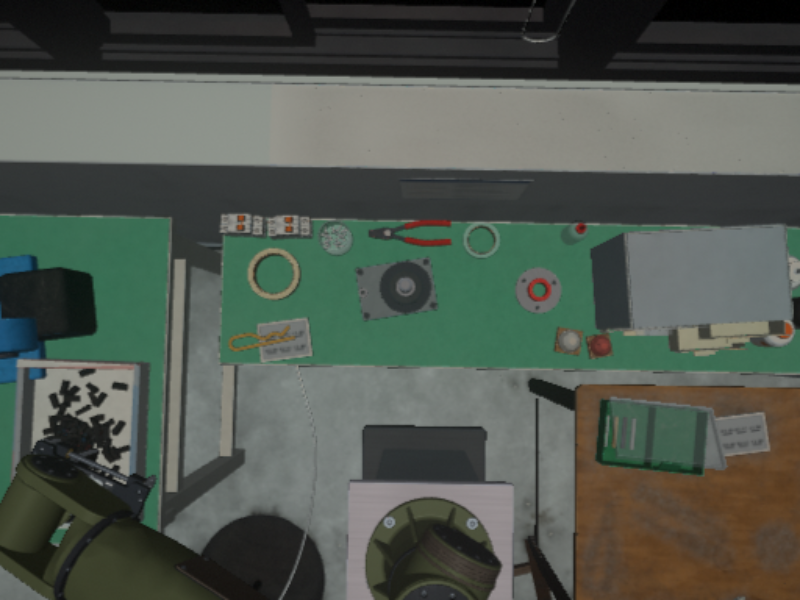

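The scene camera shows the stand with platter, roll, keeper, clip and bystanders. In the top view (800x600) the roll is at about (273,274), the spindle at (405,286), the keeper boss at (540,290) and the clip from (230,341) to (310,330).

```bash
cat > h.py <<'E'
import numpy as np,cv2
from cell import manip,optics
def w(c,u,v,z):
    "pixel -> world at height z"
    T=c["cam_to_world"];r=T[:3,:3]@np.linalg.inv(c["mtx"])@np.array([u,v,1.]);t=(z-T[2,3])/r[2]
    return T[:3,3]+t*r
def cloud(c):
    z=c["range_z"];v,u=np.indices(z.shape);p=np.stack([u*z,v*z,z],-1)@np.linalg.inv(c["mtx"]).T
    return p@c["cam_to_world"][:3,:3].T+c["cam_to_world"][:3,3]
def circ(p):
    A=np.c_[2*p[:,:2],np.ones(len(p))];s=np.linalg.lstsq(A,(p[:,:2]**2).sum(1),rcond=None)[0]
    return s[:2],np.sqrt(s[2]+s[:2]@s[:2])
E
python3 - <<'E'
from h import *
import pickle
c=pickle.load(open("top0.pkl","rb"));f=c["frame"]
cv2.imwrite("pics/crop1.png",cv2.resize(f[130:245,138:398][:,:,::-1],None,fx=3,fy=3,interpolation=cv2.INTER_CUBIC))
cv2.imwrite("pics/crop2.png",cv2.resize(f[180:250,138:218][:,:,::-1],None,fx=8,fy=8,interpolation=cv2.INTER_CUBIC))
P=cloud(c);hsv=cv2.cvtColor(f,cv2.COLOR_RGB2HSV)
# roll: ring by colour & depth
def reg(x0,x1,y0,y1): 
    m=np.zeros(f.shape[:2],bool);m[y0:y1,x0:x1]=1;return m
m=reg(152,198,152,198)&(hsv[...,0]>12)&(hsv[...,0]<35)&(hsv[...,2]>150)
q=np.argwhere(m);e,_=cv2.findContours(m.astype(np.uint8),cv2.RETR_EXTERNAL,cv2.CHAIN_APPROX_NONE)
e=max(e,key=cv2.contourArea)[:,0];pts=np.array([w(c,u,v,24) for u,v in e]);print("roll",circ(pts),len(q),P[m].mean(0))
m=reg(320,372,165,205)&((hsv[...,0]<8)|(hsv[...,0]>172))&(hsv[...,1]>150)
e,_=cv2.findContours(m.astype(np.uint8),cv2.RETR_EXTERNAL,cv2.CHAIN_APPROX_NONE)
e=max(e,key=cv2.contourArea)[:,0];pts=np.array([w(c,u,v,21) for u,v in e]);print("boss",circ(pts),np.median(P[m],0))
m=reg(240,280,165,205)&(P[...,2]>60);print("spindle",P[m].mean(0),m.sum(),np.median(P[m],0))
E
```

```text
roll (array([253.3640505 , 149.64029039]), np.float64(294.2546662217987)) 5 [551.67978518 316.92271683  23.99681318]
boss (array([ 525.37911519, -201.63293766]), np.float64(19.828212839232677)) [ 525.62682064 -200.77542509   18.46438834]
spindle [514.69544826  53.57607023 212.83649999] 65 [524.98257244  53.08299575  78.77772445]
```

View pics/crop1.png

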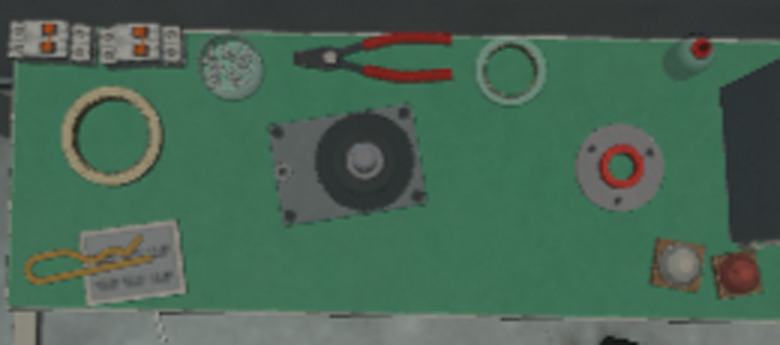

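View pics/crop2.png

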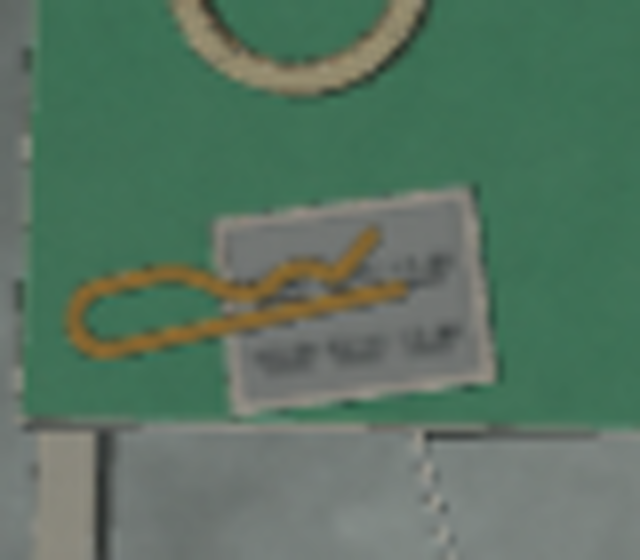

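The crops show the clip's straight leg running from the eye at crop2 (105,350) to its tip at (408,288), with the bent leg on the wall (+x) side. The guide roller is on the stand's left, at crop1 (283,171). I'll refine the measurements using both cameras.

Run:
```python
from h import *
import pickle
C={n:pickle.load(open(n+"0.pkl","rb")) for n in("top","scene")}
for n,c in C.items():
    P=cloud(c).reshape(-1,3);hsv=cv2.cvtColor(c["frame"],cv2.COLOR_RGB2HSV).reshape(-1,3)
    def near(x,y,r,z0,z1): 
        return (np.hypot(P[:,0]-x,P[:,1]-y)<r)&(P[:,2]>z0)&(P[:,2]<z1)
    a=P[near(552,317,65,21,27)];o,r=circ(a)
    print(n,"roll",len(a),o,r,(a.min(0)+a.max(0))/2,np.ptp(a,0))
    a=P[near(525,53,20,75,82)];print("spindle",len(a),a.mean(0),(a.min(0)+a.max(0))/2,np.ptp(a,0))
    a=P[near(525,-201,30,18,24)];print("boss",len(a),a.mean(0),circ(a),(a.min(0)+a.max(0))/2,np.ptp(a,0))
    a=P[near(525,-201,55,3,7.5)];print("disc",len(a),circ(a),(a.min(0)+a.max(0))/2,np.ptp(a,0))
    a=P[near(520,80,110,7,12)];b=cv2.minAreaRect(a[:,:2].astype(np.float32));print("base",len(a),b)
    m=(hsv[:,0]>12)&(hsv[:,0]<28)&(hsv[:,1]>130)&near(460,320,110,0,40)
    a=P[m];print("clip",len(a),np.median(a[:,2]),a.min(0),a.max(0));np.save(n+"clip.npy",a)
    m=near(460,270,90,7,12)&(hsv[:,1]<60);b=cv2.minAreaRect(P[m][:,:2].astype(np.float32));print("plate",m.sum(),b)
c=C["top"]
g=lambda x,y,z:w(c,138+(x+.5)/8-.5,180+(y+.5)/8-.5,z)[:2].round(1)
print("leg",g(105,350,13.5),g(230,325,13.5),g(408,288,13.5),"eyetop",g(72,318,13.5),g(130,276,13.5),g(172,272,13.5))
print("plate corners",*[g(*p,10) for p in((215,217),(470,187),(495,380),(237,413))])
g=lambda x,y,z:w(c,138+(x+.5)/3-.5,130+(y+.5)/3-.5,z)[:2].round(1)
print("base corners",*[g(*p,10) for p in((270,125),(410,103),(427,205),(290,227))])
```

```text
top roll 260 [546.5406027  309.95634545] 44.713719583310954 [556.36806157 309.86028462  23.99696228] [118.15780831  97.51415248   5.9154659 ]
spindle 44 [525.57983466  54.51178492  78.4511314 ] [526.65197064  54.41915225  78.34464725] [20.40383759 20.36531883  6.36346002]
boss 55 [ 523.71310295 -203.17809293   20.40196563] (array([ 525.59895041, -203.86165395]), np.float64(18.445035550707505)) [ 525.47597734 -203.20526462   20.77245496] [42.3744091  42.24773623  5.32327663]
disc 267 (array([ 525.38395368, -201.70501314]), np.float64(36.33690001007874)) [ 526.50981247 -201.2421879     5.23763845] [103.76731997  94.19821783   4.45930639]
base 673 ((536.351806640625, 69.43869018554688), (170.24391174316406, 178.20449829101562), 72.67256927490234)
clip 125 15.488112878090988 [397.1922764  270.6353282    9.69757555] [444.18568979 392.48434193  22.24454533]
plate 423 ((419.421630859375, 287.72186279296875), (74.58126831054688, 99.62030792236328), 8.759064674377441)
scene roll 186 [547.03937969 309.92747227] 45.09661414726197 [556.91077667 311.12963466  24.05308498] [119.27742334 102.938382
[... 380 characters left out ...]
7677, -198.89820007]), np.float64(35.91311650560953)) [ 520.49668177 -200.10620121    5.25304731] [ 97.73040321 102.90759851   4.48978598]
base 280 ((545.9310302734375, 97.01628112792969), (159.9799346923828, 188.46380615234375), 9.05441665649414)
clip 84 18.46233325141776 [398.09865237 276.35200454  11.63725381] [436.98002883 399.01602424  22.52722264]
plate 164 ((459.2473449707031, 295.23309326171875), (159.6409454345703, 106.20274353027344), 13.072861671447754)
leg [399.2 380.4] [409.5 333.6] [424.7 267. ] eyetop [411.  393.2] [427.2 371.9] [429.  356.1]
plate corners [450.1 341.4] [463.3 245.2] [390.6 233.7] [376.4 330.7]
base corners [561.2 152.5] [586.3  10.9] [483.  -8.] [458.2 129.9]
```

Run:
```python
from h import *
import pickle
C={n:pickle.load(open(n+"0.pkl","rb")) for n in("top","scene")}
for n,c in C.items():
    P=cloud(c).reshape(-1,3);x,y=547,310
    for i in range(3):
        d=np.hypot(P[:,0]-x,P[:,1]-y);a=P[(d<54)&(d>36)&(P[:,2]>20)&(P[:,2]<27)];(x,y),r=circ(a);b=(a.min(0)+a.max(0))/2
    print(n,len(a),x,y,r,b,np.ptp(a,0))
f=C["scene"]["frame"];cv2.imwrite("pics/crop3.png",cv2.resize(f[145:195,150:210][:,:,::-1],None,fx=12,fy=12,interpolation=cv2.INTER_CUBIC))
```

```text
top 302 546.1208297555849 309.8188758077601 44.49376129343076 [546.0504415  309.86028462  23.48980025] [97.52256819 97.51415248  6.92978997]
scene 199 546.180362797031 309.3751450633883 45.27071057636973 [547.08840137 310.62808469  23.51368885] [ 99.63267276 103.94148197   6.91884302]
```

View pics/crop3.png

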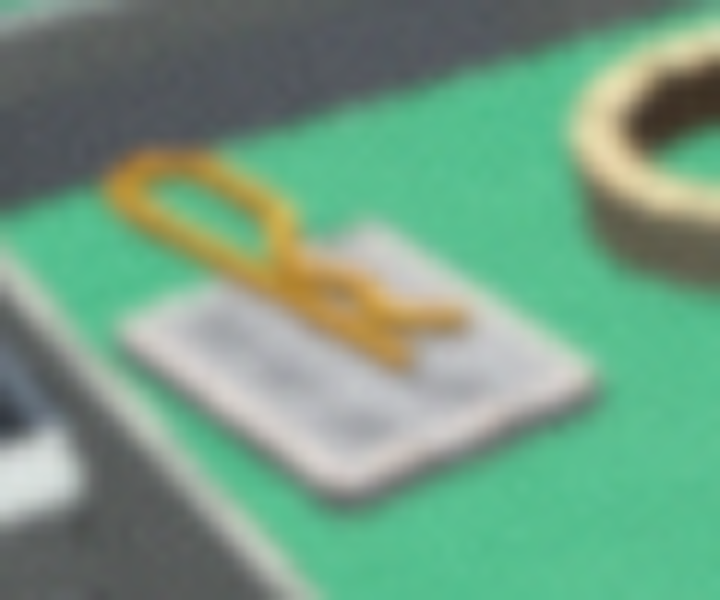

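The scene crop confirms the clip: its eye is upper left at (110,180), its tip is at (405,365), and the bent leg faces the roll. Next is the roll.

```bash
cat > plan.py <<'E'
import sys,numpy as np
from cell import manip
from scipy.spatial.transform import Rotation as R
# args: x y z yaw_deg [step mm per row] : print rows from the present pose
x,y,z,yaw=map(float,sys.argv[1:5]);step=float(sys.argv[5]) if len(sys.argv)>5 else 38
s=manip.read_state();p=s["eef_pos"];r=R.from_euler("xyz",s["eef_rot"]);t=R.from_euler("xyz",[np.pi,0,np.radians(yaw)])
d=np.array([x,y,z])-p;rv=(r.inv()*t).as_rotvec()
n=max(int(np.ceil(np.linalg.norm(d)/step)),int(np.ceil(np.degrees(np.linalg.norm(rv))/8.4)),1)
print("t",s["clock"],"at",p.round(1),"dp",d.round(1),"turn/row",(rv/n/(np.pi/4)).round(3),"n",n)
for i in range(n): print((r.inv().apply(d/n)/40).round(3)); r=r*R.from_rotvec(rv/n)
E
python3 plan.py 502 302 300 100.1 40
```

```text
t 0.1 at [209.  508.7 404.1] dp [ 293.  -206.7 -104.1] turn/row [-0.     0.     0.128] n 10
[-0.874 -0.199  0.261]
[-0.89  -0.111  0.26 ]
[-0.896 -0.021  0.26 ]
[-0.894  0.069  0.26 ]
[-0.882  0.158  0.26 ]
[-0.862  0.246  0.26 ]
[-0.833  0.331  0.26 ]
[-0.796  0.413  0.26 ]
[-0.75   0.491  0.26 ]
[-0.697  0.563  0.26 ]
```

Request:
step_arm(
  increments=[
    [[0,0,0.128,-0.874,-0.199,0.26,0.1],[0,0,0.128,-0.89,-0.11,0.26,0.1],[0,0,0.128,-0.896,-0.02,0.26,0.1],[0,0,0.128,-0.894,0.07,0.26,0.1],[0,0,0.128,-0.882,0.158,0.26,0.1]],
  ],
  newtons=30,
)

```text
clock: 0.6
eef_pos: [356.6, 404.5, 352.0]
eef_rot: [-3.141, 0.0, 2.245]
wrist_force: [0.8, 0.9, 0.7]
finger_gap: 57.6
finger_force: 0.0
```

Request:
step_arm(
  increments=[
    [[0,0,0.128,-0.862,0.246,0.26,0.1],[0,0,0.128,-0.833,0.331,0.26,0.1],[0,0,0.128,-0.796,0.413,0.26,0.1],[0,0,0.128,-0.75,0.49,0.26,0.1],[0,0,0.128,-0.697,0.563,0.26,0.1]],
  ],
)

```text
clock: 1.1
eef_pos: [503.0, 301.0, 299.9]
eef_rot: [-3.141, 0.0, 1.742]
wrist_force: [0.6, 0.4, 0.4]
finger_gap: 42.4
finger_force: 0.0
```

Request:
step_arm(
  increments=[
    [[0,0,0,0,0,0,0.1],[0,0,0,0,0,0,0.1]],
  ],
)

```text
clock: 1.3
eef_pos: [502.2, 301.7, 300.1]
eef_rot: [-3.14, 0.0, 1.746]
wrist_force: [1.4, 0.8, -0.0]
finger_gap: 42.2
finger_force: 0.0
```

```bash
python3 plan.py 502 302 230 100.1 40;python3 -c "from cell import manip;print(manip.read_state())"
```

```text
t 1.3 at [502.2 301.7 300.1] dp [ -0.2   0.3 -70.1] turn/row [-0.001  0.    -0.001] n 2
[ 0.004 -0.     0.876]
[ 0.004 -0.001  0.876]
{'clock': 1.3, 'joints': array([4.78493115e-01, 4.80985690e-01, 1.52505093e+00, 1.47720392e-04,
       1.13680647e+00, 3.03105939e-01]), 'qd': array([ 0.0307638 , -0.02251854,  0.00710814,  0.00094681,  0.002108  ,
       -0.00384676]), 'effort': array([-2.16427848e+00, -5.90345442e+01, -3.25552654e+01, -1.86813396e-02,
       -6.12708391e-02,  1.22723649e-01]), 'eef_pos': array([502.17793069, 301.71961246, 300.06952922]), 'eef_rot': array([-3.14035924e+00,  2.45394976e-04,  1.74612146e+00]), 'wrist_force': array([ 1.36151667,  0.7834629 , -0.03410606]), 'moment': array([-0.05810726,  0.08166535,  0.00340482]), 'finger_force': 0.0, 'finger_gap': 42.15459199480117}
```

Request:
step_arm(
  increments=[
    [[0,0,0,0,0,0.8,0.1],[0,0,0,0,0,0.8,0.1],[0,0,0,0,0,0.4,0.1],[0,0,0,0,0,0.25,0.1],[0,0,0,0,0,0,1]],
  ],
)

```text
clock: 1.8
eef_pos: [501.7, 302.5, 210.3]
eef_rot: [-3.141, 0.0, 1.747]
wrist_force: [0.8, 0.2, 0.3]
finger_gap: 37.2
finger_force: 0.0
```

Request:
step_arm(
  increments=[
    [[0,0,0,0,0,0,1],[0,0,0,0,0,0,1],[0,0,0,0,0,0,1],[0,0,0,0,0,0,1],[0,0,0,0,0,0,1]],
  ],
)

```text
clock: 2.3
eef_pos: [502.3, 302.2, 211.7]
eef_rot: [3.14, -0.001, 1.746]
wrist_force: [0.1, -0.1, 6.4]
finger_gap: 9.5
finger_force: 29.9
```

```bash
python3 plan.py 480.5 46.5 300 100.1 38
```

```text
t 2.3 at [502.3 302.2 211.7] dp [ -21.8 -255.7   88.3] turn/row [ 0. -0. -0.] n 8
[-0.775 -0.206 -0.277]
[-0.775 -0.206 -0.277]
[-0.775 -0.206 -0.277]
[-0.775 -0.207 -0.276]
[-0.775 -0.207 -0.276]
[-0.775 -0.207 -0.276]
[-0.775 -0.207 -0.276]
[-0.775 -0.207 -0.276]
```

Request:
step_arm(
  increments=[
    [[0,0,0,0,0,-0.4,1],[0,0,0,0,0,-0.8,1],[0,0,0,0,0,-0.8,1],[0,0,0,0,0,-0.7,1],[0,0,0,-0.3,-0.08,0,1]],
  ],
)

```text
clock: 2.8
eef_pos: [501.1, 290.3, 323.4]
eef_rot: [3.135, -0.002, 1.748]
wrist_force: [-0.5, 0.7, -1.4]
finger_gap: 9.5
finger_force: 29.9
```

Request:
step_arm(
  increments=[
    [[0,0,0,-0.8,-0.22,0,1],[0,0,0,-0.9,-0.24,0,1],[0,0,0,-0.9,-0.24,0,1],[0,0,0,-0.9,-0.24,0,1],[0,0,0,-0.9,-0.24,0,1]],
  ],
)

```text
clock: 3.3
eef_pos: [484.4, 106.3, 318.2]
eef_rot: [-3.14, 0.0, 1.746]
wrist_force: [0.3, 1.1, -1.7]
finger_gap: 9.8
finger_force: 29.9
```

Request:
step_arm(
  increments=[
    [[0,0,0,-0.8,-0.22,0,1],[0,0,0,-0.5,-0.1,0,1],[0,0,0,0,0,0,1],[0,0,0,0,0,0,1]],
  ],
)

```text
clock: 3.7
eef_pos: [481.4, 54.5, 318.4]
eef_rot: [-3.141, -0.0, 1.745]
wrist_force: [0.1, -0.2, -0.9]
finger_gap: 9.6
finger_force: 29.9
```

```bash
python3 plan.py 480.5 46.5 320 100.1 38
python3 - <<'E'
from h import *
for n in("top","scene"):
    c=optics.camera(n)
    f=c["frame"][...,::-1]
    o=f[150:220,215:295] if n=="top" else f[130:250,190:320]
    cv2.imwrite(f"pics/r_{n}.png",cv2.resize(o,None,fx=6 if n=="top" else 4,fy=6 if n=="top" else 4))
    P=cloud(c).reshape(-1,3);z=P[:,2];hsv=cv2.cvtColor(c["frame"],cv2.COLOR_RGB2HSV).reshape(-1,3)
    a=P[(np.hypot(P[:,0]-525,P[:,1]-54)<62)&(z>100)&(z<145)&(hsv[:,0]>10)&(hsv[:,0]<35)&(hsv[:,2]>110)]
    print(n,len(a),np.median(a[:,2]))
    for lo in (128,):
        b=a[(a[:,2]>lo)];print(circ(b),(b.min(0)+b.max(0))/2,np.ptp(b,0))
E
python3 - <<'E'
import cv2
import numpy as np
a=cv2.imread("pics/r_top.png");b=cv2.imread("pics/r_scene.png")
cv2.imwrite("pics/r.png",cv2.resize(np.vstack([np.pad(a,((0,0),(0,520-480),(0,0))),b]),None,fx=.66,fy=.66))
E
```

```text
t 3.7 at [481.4  54.5 318.4] dp [-0.9 -8.   1.6] turn/row [-0.001 -0.    -0.002] n 1
[-0.194 -0.058 -0.039]
top 37 128.7763049484647
(array([528.63917023,  56.12940563]), np.float64(43.20120134634676)) [552.9130666   55.60732538 130.41047805] [21.22774303 88.43449637  4.80721208]
scene 302 131.6656906545524
(array([523.9611334 ,  55.56733429]), np.float64(44.595461777118935)) [523.95025351  55.44796974 133.79799441] [101.02313074  96.83901869  11.43886907]
```

View pics/r.png

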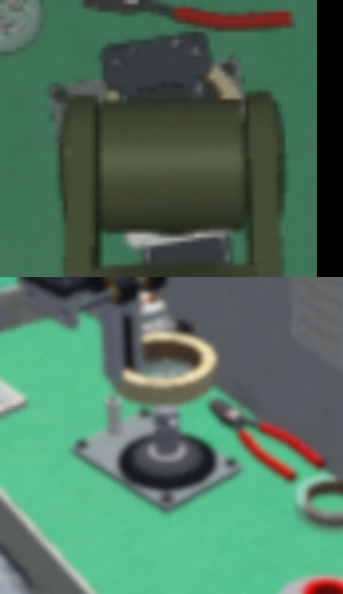

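The roll hangs level above the spindle. In the lower half of the picture it is at about (165,365), with the spindle top just beneath it. I'll correct the last 8 mm and refit.

Request:
step_arm(
  increments=[
    [[0,0,0,-0.19,-0.05,0,1],[0,0,0,0,0,0,1],[0,0,0,0,0,0,1]],
  ],
)

```text
clock: 4.1
eef_pos: [481.1, 47.0, 318.6]
eef_rot: [-3.141, -0.0, 1.747]
wrist_force: [-0.4, -0.7, -0.3]
finger_gap: 9.6
finger_force: 29.9
```

```bash
python3 plan.py 480.5 46.5 320 100.1 38
python3 - <<'E'
from h import *
c=optics.camera("scene");P=cloud(c).reshape(-1,3);hsv=cv2.cvtColor(c["frame"],cv2.COLOR_RGB2HSV).reshape(-1,3)
for z0,z1 in((126,130),(128,132),(129,134),(100,140)):
    x,y=525,52
    for i in range(5):
        d=np.hypot(P[:,0]-x,P[:,1]-y);a=P[(d<54)&(d>37)&(P[:,2]>z0)&(P[:,2]<z1)&(hsv[:,0]>10)&(hsv[:,0]<35)&(hsv[:,1]>40)];(x,y),r=circ(a)
    print(z0,len(a),x,y,r,(a.min(0)+a.max(0))/2,np.ptp(a,0))
E
```

```text
t 4.1 at [481.1  47.  318.6] dp [-0.6 -0.5  1.4] turn/row [-0.    -0.    -0.001] n 1
[-0.01  -0.016 -0.035]
126 85 521.9418188198049 43.840181513847256 43.7258830947985 [521.18181902  43.25359272 128.00026985] [87.33912391 91.82022348  3.92886355]
128 119 522.7941950693144 45.33440224958031 44.370793416414884 [525.3338989   46.58054629 130.03435199] [97.02044889 98.47413061  3.9294054 ]
129 212 523.9856171784304 47.03751954677 44.115675998747925 [525.3338989   48.31497458 131.50700195] [ 97.02044889 101.07733884   4.94823648]
100 529 522.6608656667727 44.92428641074821 44.00570528320654 [524.62319125  46.24309109 122.64779486] [98.44186419 99.14904101 31.20468357]
```

Run:
```python
from h import *
c=optics.camera("scene");T=np.linalg.inv(c["cam_to_world"]);f=cv2.resize(c["frame"][...,::-1],None,fx=8,fy=8,interpolation=cv2.INTER_CUBIC)
t=np.linspace(0,2*np.pi,200)
def draw(x,y,z,r,col):
    p=np.c_[x+r*np.cos(t),y+r*np.sin(t),0*t+z]@T[:3,:3].T+T[:3,3];q=p@c["mtx"].T;q=q[:,:2]/q[:,2:]
    cv2.polylines(f,[((q+.5)*8-.5).astype(np.int32)],True,col,1)
for r in(40,50): draw(525,54.5,131,r,(0,0,255)); draw(524,47.3,131,r,(255,0,0))
for x,y,col in((525,54.2,(0,0,255)),): draw(x,y,79,12.5,col); draw(x,y,14,50,col)
u=8*190;v=8*135
o=f[8*140:8*220,8*205:8*295];print(o.shape);cv2.imwrite("pics/ov.png",o)
```

```text
(640, 720, 3)
```

View pics/ov.png

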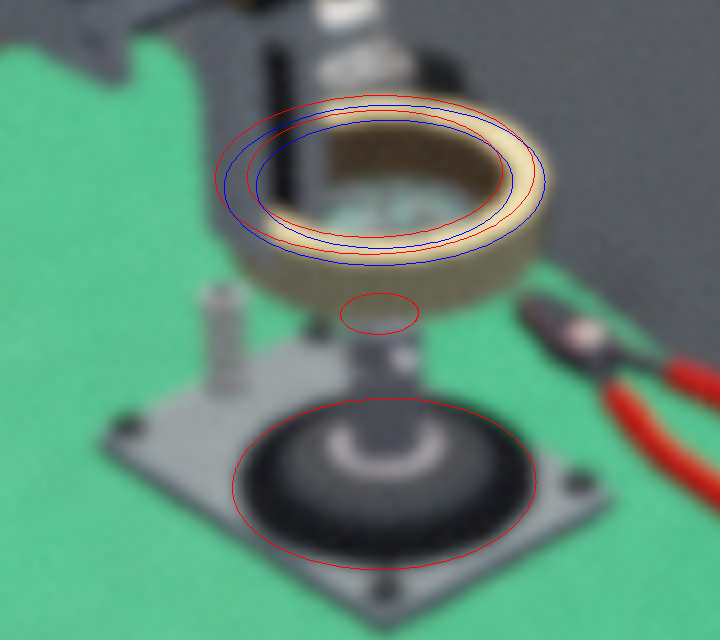

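The overlay (red is the circle at the spindle) shows the roll sitting level but about 2–4 mm towards the camera (−y); the platter and spindle match to 1–2 mm. I'll shift +3 mm in y and lower, since the tapered hub will centre it.

Request:
step_arm(
  increments=[
    [[0,0,0,0.075,0,0.3,1],[0,0,0,0,0,0.5,1],[0,0,0,0,0,0.6,1],[0,0,0,0,0,0.4,1],[0,0,0,0,0,0.2,1]],
  ],
)

```text
clock: 4.7
eef_pos: [480.1, 50.1, 236.6]
eef_rot: [-3.139, -0.0, 1.747]
wrist_force: [-0.1, 0.3, -1.1]
finger_gap: 9.7
finger_force: 29.9
```

Request:
step_arm(
  increments=[
    [[0,0,0,0,0,0.1,1],[0,0,0,0,0,0.1,1],[0,0,0,0,0,0.1,1],[0,0,0,0,0,0,1]],
  ],
)

```text
clock: 5.1
eef_pos: [481.0, 50.1, 226.9]
eef_rot: [3.139, -0.0, 1.746]
wrist_force: [4.5, 5.3, -4.1]
finger_gap: 9.5
finger_force: 30.0
```

Request:
step_arm(
  increments=[
    [[0,0,0,0,0,0,0.5],[0,0,0,0,0,0,0.5],[0,0,0,0,0,0,0.5],[0,0,0,0,0,-0.4,0.5],[0,0,0,0,0,-0.8,0.5]],
  ],
)

```text
clock: 5.6
eef_pos: [480.1, 49.8, 273.7]
eef_rot: [-3.138, -0.001, 1.746]
wrist_force: [0.2, -0.2, 0.4]
finger_gap: 23.3
finger_force: 0.0
```

Request:
step_arm(
  increments=[
    [[0,0,0,-0.5,0,-0.9,-0.3],[0,0,0,-0.9,0,-0.2,-0.3],[0,0,0,-0.9,0,0,-0.3],[0,0,0,-0.9,0,0,-0.3],[0,0,0,-0.9,0,0,-0.3]],
  ],
)

```text
clock: 6.1
eef_pos: [509.2, -113.1, 319.0]
eef_rot: [3.141, 0.0, 1.746]
wrist_force: [0.3, 0.6, -0.4]
finger_gap: 59.4
finger_force: 0.0
```

```bash
python3 - <<'E'
from h import *
for n in("top","scene"):
    c=optics.camera(n);P=cloud(c).reshape(-1,3);hsv=cv2.cvtColor(c["frame"],cv2.COLOR_RGB2HSV).reshape(-1,3);x,y=525,54
    for i in range(4):
        d=np.hypot(P[:,0]-x,P[:,1]-y);a=P[(d<54)&(d>36)&(P[:,2]>35)&(P[:,2]<42)&(hsv[:,0]>10)&(hsv[:,0]<35)&(hsv[:,1]>30)];(x,y),r=circ(a)
    print(n,len(a),x,y,r,(a.min(0)+a.max(0))/2,np.ptp(a,0))
    A=np.c_[a[:,:2]-a[:,:2].mean(0),np.ones(len(a))];print("plane",np.linalg.lstsq(A,a[:,2],rcond=None)[0])
    a=P[(np.hypot(P[:,0]-525,P[:,1]-54)<20)&(P[:,2]>75)&(P[:,2]<82)];print("spindle",len(a),a.mean(0),(a.min(0)+a.max(0))/2)
E
python3 plan.py 525.5 -203 300 100.1 40
```

```text
top 263 524.2369394951534 52.67377918111424 44.32449544656805 [524.09269305  53.15536376  38.47402489] [98.8009497  95.64766459  6.89075711]
plane [-3.35246130e-03  3.63571265e-04  3.78969079e+01]
spindle 44 [525.27000702  55.88571305  77.91103487] [526.74137269  55.78124564  78.43873096]
scene 276 522.6723017102721 51.704419314388815 43.99775210623369 [523.73490852  53.74786768  38.50969017] [ 99.84517645 102.85528248   6.94875276]
plane [9.36509550e-04 9.95125647e-03 3.93480701e+01]
spindle 40 [523.90377719  52.81539151  79.49463887] [525.19749278  54.32121807  78.59991746]
t 6.2 at [ 509.4 -114.8  318.7] dp [ 16.1 -88.2 -18.7] turn/row [ 0.     0.    -0.002] n 3
[-0.747  0.006  0.156]
[-0.747  0.005  0.156]
[-0.747  0.004  0.156]
```

The roll is seated: top at about 38 mm, flat, 1–3 mm off the axis. Next is the keeper. I'll grip it once, set it down in the open at y ≈ −120, then regrip turned 90° so it is centred both ways.

Request:
step_arm(
  increments=[
    [[0,0,0,-0.747,0,0.3,-0.3],[0,0,0,-0.747,0,0.4,-0.3],[0,0,0,-0.747,0,0.6,-0.3],[0,0,0,0,0,0.7,-0.3],[0,0,0,0,0,0.5,-0.3]],
  ],
)

```text
clock: 6.7
eef_pos: [524.5, -200.1, 216.9]
eef_rot: [-3.14, -0.001, 1.745]
wrist_force: [-0.0, 1.1, 1.0]
finger_gap: 61.0
finger_force: 0.0
```

```bash
python3 plan.py 525.5 -203 207 100.1 40
```

```text
t 6.7 at [ 524.5 -200.1  216.9] dp [ 1.  -2.9 -9.9] turn/row [-0.002 -0.001 -0.002] n 1
[-0.077  0.012  0.247]
```

Request:
step_arm(
  increments=[
    [[0,0,0,-0.03,0.02,0.15,-0.3],[0,0,0,0,0,0.1,-0.3],[0,0,0,0,0,0,1],[0,0,0,0,0,0,1],[0,0,0,0,0,0,1]],
  ],
)

```text
clock: 7.2
eef_pos: [526.1, -200.8, 209.7]
eef_rot: [3.14, 0.001, 1.747]
wrist_force: [0.2, 1.1, 3.8]
finger_gap: 44.5
finger_force: 30.0
```

Request:
step_arm(
  increments=[
    [[0,0,0,0,0,0,1],[0,0,0,0,0,0,1],[0,0,0,0,0,-0.3,1],[0,0,0,0,0,-0.5,1],[0,0,0,0.4,0,-0.2,1]],
  ],
)

```text
clock: 7.7
eef_pos: [523.3, -185.9, 250.8]
eef_rot: [3.139, 0.002, 1.745]
wrist_force: [0.3, 0.2, -2.1]
finger_gap: 44.5
finger_force: 30.0
```

```bash
python3 plan.py 512 -125 240 100.1 30
```

```text
t 7.7 at [ 523.3 -185.9  250.8] dp [-11.3  60.9 -10.8] turn/row [ 0.001  0.001 -0.001] n 3
[ 0.516 -0.005  0.089]
[ 0.516 -0.005  0.09 ]
[ 0.516 -0.004  0.09 ]
```

Request:
step_arm(
  increments=[
    [[0,0,0,0.5,0,0.1,1],[0,0,0,0.5,0,0.2,1],[0,0,0,0.5,0,0.4,1],[0,0,0,0,0,0.25,1],[0,0,0,0,0,0.05,1]],
  ],
)

```text
clock: 8.2
eef_pos: [512.4, -125.6, 208.0]
eef_rot: [-3.14, -0.001, 1.747]
wrist_force: [-0.2, -0.2, -1.1]
finger_gap: 44.5
finger_force: 30.0
```

Request:
step_arm(
  increments=[
    [[0,0,0,0,0,0,1],[0,0,0,0,0,0,-0.3],[0,0,0,0,0,0,-0.3],[0,0,0,0,0,0,-0.3],[0,0,0.185,0,0,-0.1,-0.3]],
  ],
)

```text
clock: 8.7
eef_pos: [512.5, -126.3, 212.6]
eef_rot: [-3.141, -0.0, 1.6]
wrist_force: [-0.2, -0.5, -1.1]
finger_gap: 61.0
finger_force: 0.0
```

Request:
step_arm(
  increments=[
    [[0,0,0.185,0,0,0,-0.3],[0,0,0.185,0,0,0,-0.3],[0,0,0.185,0,0,0,-0.3],[0,0,0.185,0,0,0,-0.3],[0,0,0.185,0,0,0,-0.3]],
  ],
)

```text
clock: 9.2
eef_pos: [512.7, -126.3, 212.9]
eef_rot: [3.141, -0.0, 0.868]
wrist_force: [-1.1, -0.6, -0.4]
finger_gap: 61.2
finger_force: 0.0
```

Request:
step_arm(
  increments=[
    [[0,0,0.185,0,0,0,-0.3],[0,0,0.185,0,0,0,-0.3],[0,0,0.185,0,0,0,-0.3],[0,0,0.185,0,0,0,-0.3],[0,0,0.15,0,0,0.05,-0.3]],
  ],
)

```text
clock: 9.7
eef_pos: [512.7, -126.3, 211.1]
eef_rot: [3.141, -0.001, 0.17]
wrist_force: [-0.2, -0.2, 0.6]
finger_gap: 61.1
finger_force: 0.0
```

Request:
step_arm(
  increments=[
    [[0,0,0,0,0,0.05,-0.3],[0,0,0,0,0,0,1],[0,0,0,0,0,0,1],[0,0,0,0,0,0,1],[0,0,0,0,0,0,1]],
  ],
)

```text
clock: 10.2
eef_pos: [512.6, -126.2, 208.7]
eef_rot: [3.142, -0.0, 0.177]
wrist_force: [-0.1, -1.2, 0.0]
finger_gap: 44.5
finger_force: 30.0
```

```bash
python3 plan.py 525 54.5 320 10.1 30|head -3
```

```text
t 10.2 at [ 512.6 -126.2  208.7] dp [ 12.4 180.7 111.3] turn/row [ 0. -0.  0.] n 8
[ 0.137 -0.549 -0.348]
[ 0.137 -0.549 -0.348]
```

Request:
step_arm(
  increments=[
    [[0,0,0,0,0,-0.3,1],[0,0,0,0,0,-0.7,1],[0,0,0,0,0,-0.9,1],[0,0,0,0.07,-0.3,-0.7,1],[0,0,0,0.18,-0.7,-0.15,1]],
  ],
)

```text
clock: 10.7
eef_pos: [515.6, -85.6, 322.8]
eef_rot: [3.139, -0.005, 0.174]
wrist_force: [0.6, 0.2, -2.0]
finger_gap: 44.4
finger_force: 30.0
```

Request:
step_arm(
  increments=[
    [[0,0,0,0.2,-0.8,0,1],[0,0,0,0.2,-0.8,0,1],[0,0,0,0.2,-0.8,0,1],[0,0,0,0.2,-0.65,0,1],[0,0,0,0.067,-0.34,0,1]],
  ],
)

```text
clock: 11.2
eef_pos: [525.8, 56.4, 319.3]
eef_rot: [-3.141, -0.0, 0.178]
wrist_force: [0.5, -0.1, -2.3]
finger_gap: 44.3
finger_force: 30.0
```

Request:
step_arm(
  increments=[
    [[0,0,0,0,0,0,1],[0,0,0,0,0,0,1],[0,0,0,0,0,0,1]],
  ],
)

```text
clock: 11.5
eef_pos: [525.9, 53.6, 318.7]
eef_rot: [3.141, 0.0, 0.175]
wrist_force: [0.5, -0.1, -2.0]
finger_gap: 44.3
finger_force: 30.0
```

```bash
python3 plan.py 525.8 54.5 320 10.1 30
python3 - <<'E'
from h import *
c=optics.camera("scene");T=np.linalg.inv(c["cam_to_world"]);f=cv2.resize(c["frame"][...,::-1],None,fx=8,fy=8,interpolation=cv2.INTER_CUBIC)
t=np.linspace(0,2*np.pi,200);s=manip.read_state()["eef_pos"]
def draw(x,y,z,r,col):
    p=np.c_[x+r*np.cos(t),y+r*np.sin(t),0*t+z]@T[:3,:3].T+T[:3,3];q=p@c["mtx"].T;q=q[:,:2]/q[:,2:]
    cv2.polylines(f,[((q+.5)*8-.5).astype(np.int32)],True,col,1)
z=s[2]-209
draw(s[0],s[1],z+5,45,(255,0,0));draw(s[0],s[1],z+21,22,(255,0,0))
draw(525.8,54.5,79,12.5,(0,0,255));draw(525.8,54.5,14,50,(0,0,255));draw(525.8,54.5,79,11.5,(0,0,255));
o=f[8*135:8*210,8*205:8*290];print(o.shape);cv2.imwrite("pics/ov2.png",o)
E
```

```text
t 11.5 at [525.9  53.6 318.7] dp [-0.1  0.9  1.3] turn/row [ 0.     0.    -0.002] n 1
[ 0.002 -0.023 -0.031]
(600, 680, 3)
```

View pics/ov2.png

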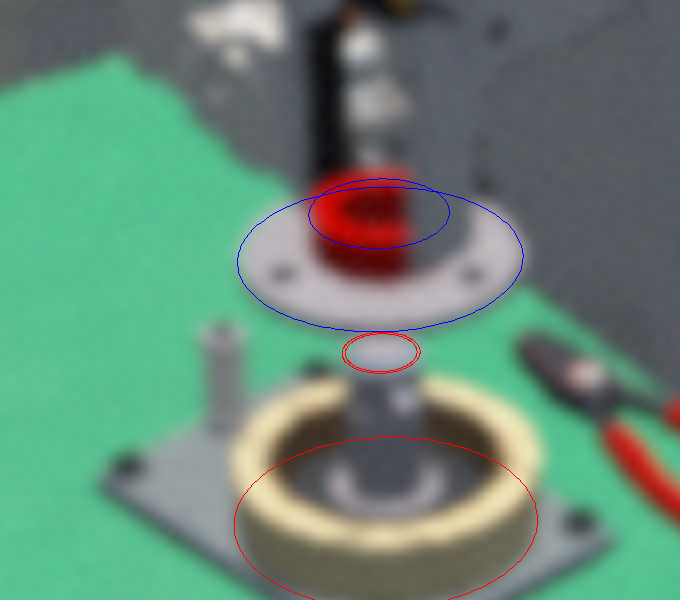

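The overlay shows the disc (blue) and the spindle top (red) both matching within about 0.5–1 mm. Now I'll lower with a watch on the force.

Request:
step_arm(
  increments=[
    [[0,0,0,0,-0.015,0.3,1],[0,0,0,0,0,0.3,1],[0,0,0,0,0,0.1,1],[0,0,0,0,0,0.08,1],[0,0,0,0,0,0.08,1]],
  ],
)

```text
clock: 12.05
eef_pos: [525.9, 55.2, 284.0]
eef_rot: [-3.142, 0.0, 0.176]
wrist_force: [0.3, 0.4, -2.4]
finger_gap: 44.4
finger_force: 30.0
```

Request:
step_arm(
  increments=[
    [[0,0,0,0,0,0.08,1],[0,0,0,0,0,0.08,1]],
  ],
)

```text
clock: 12.25
eef_pos: [525.8, 55.2, 277.8]
eef_rot: [3.142, -0.0, 0.176]
wrist_force: [-0.4, 0.4, -1.9]
finger_gap: 44.3
finger_force: 30.0
```

Request:
step_arm(
  increments=[
    [[0,0,0,0,0,0.15,1],[0,0,0,0,0,0.15,1],[0,0,0,0,0,0.15,1],[0,0,0,0,0,0.15,1],[0,0,0,0,0,0.1,1]],
  ],
)

```text
clock: 12.75
eef_pos: [525.7, 55.2, 249.1]
eef_rot: [-3.142, 0.001, 0.176]
wrist_force: [-0.4, -0.0, -2.0]
finger_gap: 44.6
finger_force: 30.0
```

Request:
step_arm(
  increments=[
    [[0,0,0,0,0,0.04,1],[0,0,0,0,0,0.0,1]],
  ],
)

```text
clock: 12.95
eef_pos: [525.8, 55.2, 248.1]
eef_rot: [-3.142, 0.0, 0.176]
wrist_force: [-0.5, -0.2, -2.4]
finger_gap: 44.4
finger_force: 30.0
```

The keeper is on the spindle with no contact force. I'll use its bore to probe the spindle's centre along the stand's x, for the clip.

Request:
step_arm(
  increments=[
    [[0,0,0,0.015,0,0,1],[0,0,0,0.015,0,0,1],[0,0,0,0.015,0,0,1],[0,0,0,0,0,0,1]],
  ],
)

```text
clock: 13.35
eef_pos: [527.6, 55.5, 248.4]
eef_rot: [3.142, -0.0, 0.176]
wrist_force: [0.9, 0.1, -1.0]
finger_gap: 44.6
finger_force: 30.0
```

Request:
step_arm(
  increments=[
    [[0,0,0,-0.03,0,0,1],[0,0,0,-0.03,0,0,1],[0,0,0,-0.03,0,0,1],[0,0,0,0,0,0,1]],
  ],
)

```text
clock: 13.75
eef_pos: [524.5, 55.0, 248.7]
eef_rot: [3.142, -0.004, 0.176]
wrist_force: [9.2, 2.7, -5.1]
finger_gap: 44.4
finger_force: 30.0
```

Request:
step_arm(
  increments=[
    [[0,0,0,0.05,0,0,1],[0,0,0,0.04,0,0,1],[0,0,0,0.015,0,0,1],[0,0,0,0,0,0,1]],
  ],
)

```text
clock: 14.15
eef_pos: [528.1, 55.6, 248.2]
eef_rot: [3.142, 0.0, 0.176]
wrist_force: [0.3, 0.5, -1.9]
finger_gap: 44.4
finger_force: 30.0
```

Request:
step_arm(
  increments=[
    [[0,0,0,0.015,0,0,1],[0,0,0,0.0,0,0,1]],
  ],
)

```text
clock: 14.35
eef_pos: [528.7, 55.7, 248.2]
eef_rot: [-3.142, 0.0, 0.176]
wrist_force: [0.4, -0.5, -1.7]
finger_gap: 44.8
finger_force: 30.0
```

Request:
step_arm(
  increments=[
    [[0,0,0,0.012,0,0,1],[0,0,0,0.0,0,0,1]],
  ],
)

```text
clock: 14.55
eef_pos: [529.1, 55.8, 248.1]
eef_rot: [-3.141, 0.001, 0.176]
wrist_force: [-2.3, 0.4, -0.9]
finger_gap: 44.6
finger_force: 30.0
```

Request:
step_arm(
  increments=[
    [[0,0,0,-0.055,0,0.02,1],[0,0,0,0,0,0.01,1],[0,0,0,0,0,0,-0.3],[0,0,0,0,0,0,-0.3],[0,0,0,0,0,0,-0.3]],
  ],
)

```text
clock: 15.05
eef_pos: [527.2, 55.4, 247.3]
eef_rot: [3.142, -0.001, 0.176]
wrist_force: [-0.4, -0.2, 0.4]
finger_gap: 61.1
finger_force: 0.0
```

Request:
step_arm(
  increments=[
    [[0,0,0,0,0,-0.3,-0.3],[0,0,0,0,0,-0.8,-0.3],[0,0,0,0,0,-0.5,-0.3],[0,0,0,0,0,0,-0.3]],
  ],
)

```text
clock: 15.45
eef_pos: [527.5, 55.5, 314.5]
eef_rot: [3.141, -0.005, 0.176]
wrist_force: [-0.1, 0.0, -0.3]
finger_gap: 60.9
finger_force: 0.0
```

```bash
python3 plan.py 414 368.5 300 102.7 38
```

```text
t 15.45 at [527.5  55.5 314.5] dp [-113.5  313.   -14.5] turn/row [ 0.001 -0.    -0.172] n 12
[-0.119 -0.683  0.029]
[-0.026 -0.693  0.029]
[ 0.067 -0.69   0.03 ]
[ 0.16  -0.675  0.03 ]
[ 0.249 -0.648  0.03 ]
[ 0.333 -0.608  0.03 ]
[ 0.412 -0.558  0.031]
[ 0.483 -0.497  0.031]
[ 0.546 -0.428  0.031]
[ 0.598 -0.351  0.031]
[ 0.64  -0.267  0.031]
[ 0.67  -0.179  0.03 ]
```

Request:
step_arm(
  increments=[
    [[0,0,-0.172,-0.119,-0.683,0,-0.3],[0,0,-0.172,-0.026,-0.693,0,-0.3],[0,0,-0.172,0.067,-0.69,0,-0.3],[0,0,-0.172,0.16,-0.675,0,-0.3],[0,0,-0.172,0.249,-0.648,0,-0.3]],
  ],
)

```text
clock: 15.95
eef_pos: [479.1, 186.7, 310.6]
eef_rot: [-3.141, 0.001, 0.857]
wrist_force: [0.7, 0.2, 0.7]
finger_gap: 60.6
finger_force: 0.0
```

Request:
step_arm(
  increments=[
    [[0,0,-0.172,0.333,-0.608,0,-0.3],[0,0,-0.172,0.412,-0.558,0.05,-0.3],[0,0,-0.172,0.483,-0.497,0.05,-0.3],[0,0,-0.172,0.546,-0.428,0.05,-0.3],[0,0,-0.172,0.598,-0.351,0.05,-0.3]],
  ],
)

```text
clock: 16.45
eef_pos: [431.4, 317.0, 302.5]
eef_rot: [-3.141, 0.0, 1.532]
wrist_force: [0.5, -0.2, 0.8]
finger_gap: 61.2
finger_force: 0.0
```

Request:
step_arm(
  increments=[
    [[0,0,-0.172,0.64,-0.267,0.4,-0.3],[0,0,-0.172,0.67,-0.179,0.4,-0.3],[0,0,0,0,0,0,-0.3],[0,0,0,0,0,0,-0.3]],
  ],
)

```text
clock: 16.85
eef_pos: [412.7, 368.2, 270.5]
eef_rot: [-3.14, 0.001, 1.796]
wrist_force: [0.1, -0.4, -0.6]
finger_gap: 60.9
finger_force: 0.0
```

```bash
python3 plan.py 414 368.5 206 102.7 38
python3 - <<'E'
from h import *
for n in("scene","top"):
    c=optics.camera(n);P=cloud(c).reshape(-1,3);hsv=cv2.cvtColor(c["frame"],cv2.COLOR_RGB2HSV).reshape(-1,3)
    a=P[(np.hypot(P[:,0]-526,P[:,1]-55)<26)&(P[:,2]>54)&(P[:,2]<64)&((hsv[:,0]<8)|(hsv[:,0]>172))&(hsv[:,1]>120)]
    print(n,len(a),a.mean(0),circ(a))
    d=np.hypot(P[:,0]-526,P[:,1]-55);a=P[(d<43)&(d>26)&(P[:,2]>35)&(P[:,2]<50)];A=np.c_[a[:,:2]-a[:,:2].mean(0),np.ones(len(a))];print("plane",len(a),np.linalg.lstsq(A,a[:,2],rcond=None)[0])
c=optics.camera("scene");T=np.linalg.inv(c["cam_to_world"]);f=cv2.resize(c["frame"][...,::-1],None,fx=10,fy=10,interpolation=cv2.INTER_CUBIC)
def line(*p,col=(0,0,255)):
    q=(np.array(p,float)@T[:3,:3].T+T[:3,3])@c["mtx"].T;q=q[:,:2]/q[:,2:];cv2.polylines(f,[((q+.5)*10-.5).astype(np.int32)],False,col,1)
a=np.radians(-77.3);u=np.array([np.cos(a),np.sin(a),0]);v=np.array([-u[1],u[0],0]);e=np.array([414.1,368.7,13.5])
line(e-12*v-12*u,e-12*v+101.5*u);line(e-12*u+12*v,e+12*u+12*v);line(e-28*u-6*v,e-28*u+6*v)
s=manip.read_state()["eef_pos"];z=s[2]-199
cv2.imwrite("pics/ov3.png",f[1400:1960,1490:2150])
E
```

```text
t 16.85 at [412.7 368.2 270.5] dp [  1.3   0.3 -64.5] turn/row [-0.001  0.     0.002] n 2
[0.001 0.017 0.806]
[0.001 0.017 0.806]
scene 90 [520.85331064  46.49035564  59.62210296] (array([525.54660025,  53.47573154]), np.float64(17.917862667153198))
plane 252 [1.21843928e-02 1.36721688e-02 4.51092697e+01]
top 89 [526.18724536  55.12989883  58.20660505] (array([526.26069201,  55.18108165]), np.float64(18.222570519070615))
plane 413 [-6.33000645e-03  4.53239907e-03  4.23787106e+01]
```

View pics/ov3.png

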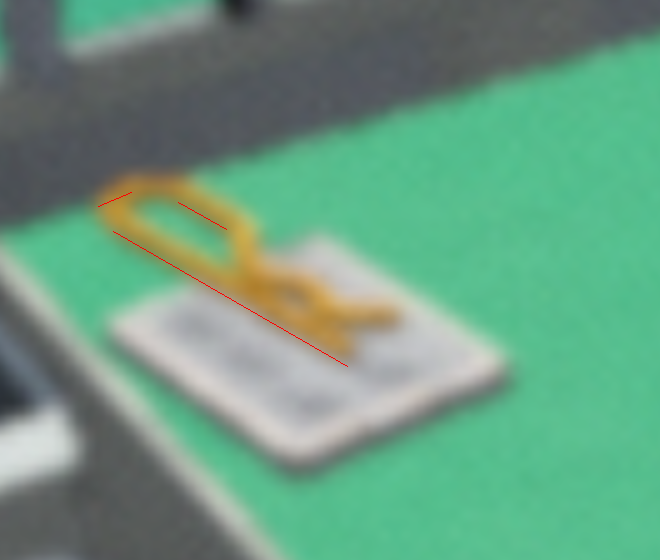

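The clip overlay sits about 1–2 mm from the real clip: leg tip near (352,358), eye end near (95,200). The real one is further in +x and +y, so I'll descend at (416,370) and grip.

Request:
step_arm(
  increments=[
    [[0,0,0,0.026,0.08,0.5,-0.3],[0,0,0,0,0,0.5,-0.3],[0,0,0,0,0,0.4,-0.3],[0,0,0,0,0,0.2,-0.3],[0,0,0,0,0,0,-0.3]],
  ],
  newtons=45,
)

```text
clock: 17.5
eef_pos: [416.1, 369.4, 206.6]
eef_rot: [-3.141, 0.0, 1.795]
wrist_force: [0.2, -0.3, -0.2]
finger_gap: 61.1
finger_force: 0.0
```

Request:
step_arm(
  increments=[
    [[0,0,0,0,0,0,0.2],[0,0,0,0,0,0,0.3],[0,0,0,0,0,0,1],[0,0,0,0,0,0,1],[0,0,0,0,0,0,1]],
  ],
)

```text
clock: 18.0
eef_pos: [415.9, 369.9, 207.3]
eef_rot: [3.141, -0.0, 1.797]
wrist_force: [0.3, 0.9, 0.4]
finger_gap: 29.4
finger_force: 45.0
```

Request:
step_arm(
  increments=[
    [[0,0,0,0,0,-0.3,1],[0,0,0,0,0,-0.6,1],[0,0,0,0,0,-0.6,1],[0,0,0,0,0,-0.3,1],[0,0,0,0,0,0,1]],
  ],
)

```text
clock: 18.5
eef_pos: [416.0, 370.0, 280.9]
eef_rot: [3.139, -0.001, 1.797]
wrist_force: [0.6, -0.8, -1.0]
finger_gap: 29.2
finger_force: 44.9
```

```bash
python3 plan.py 516.1 184.4 280 100.1 32
```

```text
t 18.5 at [416.  370.  280.9] dp [ 100.1 -185.6   -0.9] turn/row [ 0.001 -0.     0.009] n 7
[-0.726  0.2    0.003]
[-0.725  0.205  0.003]
[-0.723  0.21   0.003]
[-0.722  0.215  0.003]
[-0.72   0.22   0.003]
[-0.719  0.226  0.003]
[-0.717  0.231  0.003]
```

Request:
step_arm(
  increments=[
    [[0,0,0.009,-0.4,0.11,0,1],[0,0,0.009,-0.73,0.205,0,1],[0,0,0.009,-0.73,0.21,0,1],[0,0,0.009,-0.73,0.215,0,1],[0,0,0.009,-0.73,0.22,0,1]],
  ],
)

```text
clock: 19.0
eef_pos: [481.6, 246.0, 277.7]
eef_rot: [-3.14, 0.001, 1.761]
wrist_force: [0.5, -0.3, -1.5]
finger_gap: 29.4
finger_force: 44.9
```

Request:
step_arm(
  increments=[
    [[0,0,0.009,-0.73,0.226,0,1],[0,0,0.009,-0.65,0.21,0,1],[0,0,0,-0.35,0.11,0,1],[0,0,0,0,0,0,1],[0,0,0,0,0,0,1]],
  ],
)

```text
clock: 19.5
eef_pos: [515.1, 184.2, 278.5]
eef_rot: [-3.141, -0.0, 1.747]
wrist_force: [-0.8, 0.8, -1.6]
finger_gap: 29.5
finger_force: 44.9
```

```bash
python3 plan.py 516.1 184.4 280 100.1 32
python3 - <<'E'
from h import *
s=manip.read_state();S=s["eef_pos"];yaw=s["eef_rot"][2];sy=np.array([np.cos(yaw),np.sin(yaw),0]);sx=np.array([sy[1],-sy[0],0])
E=np.array([S[0],S[1],S[2]-193.5])
for n in("scene","top"):
    c=optics.camera(n);P=cloud(c).reshape(-1,3);hsv=cv2.cvtColor(c["frame"],cv2.COLOR_RGB2HSV).reshape(-1,3)
    m=(hsv[:,0]>14)&(hsv[:,0]<28)&(hsv[:,1]>120)&(np.hypot(P[:,0]-E[0],P[:,1]-E[1])<130)&(P[:,2]>60)&(P[:,2]<110)
    d=P[m]-E;q=np.c_[-d@sy,d@sx,d[:,2]];q=q[np.argsort(q[:,0])];print(n,len(q));print(q.round(0)[::2].tolist())
c=optics.camera("scene");T=np.linalg.inv(c["cam_to_world"]);f=cv2.resize(c["frame"][...,::-1],None,fx=8,fy=8,interpolation=cv2.INTER_CUBIC)
def line(*p,col=(0,0,255)):
    q=(np.array(p,float)@T[:3,:3].T+T[:3,3])@c["mtx"].T;q=q[:,:2]/q[:,2:];cv2.polylines(f,[((q+.5)*8-.5).astype(np.int32)],False,col,1)
line(E-12*sx,E-12*sx-101.5*sy)
h=np.array([526.9,55.3,65.5]);line(h-40*sy,h+40*sy)
cv2.imwrite("pics/ov4.png",f[8*130:8*204,8*180:8*280])
E
```

```text
t 19.5 at [515.1 184.2 278.5] dp [1.  0.2 1.5] turn/row [-0.001 -0.    -0.   ] n 1
[ 0.001  0.026 -0.038]
scene 119
[[-17.0, 8.0, 4.0], [-8.0, 8.0, 4.0], [-5.0, 9.0, 5.0], [-1.0, 13.0, 5.0], [0.0, 16.0, 7.0], [1.0, 15.0, 5.0], [2.0, 11.0, 4.0], [3.0, 13.0, 4.0], [8.0, 9.0, 4.0], [11.0, -14.0, 5.0], [12.0, 12.0, 4.0], [14.0, 11.0, 2.0], [17.0, -16.0, 5.0], [19.0, 11.0, 4.0], [20.0, -15.0, 6.0], [24.0, -15.0, 4.0], [24.0, -12.0, 3.0], [28.0, 2.0, 5.0], [32.0, -18.0, 5.0], [33.0, -1.0, 6.0], [34.0, 2.0, 5.0], [37.0, -5.0, 2.0], [39.0, 1.0, 4.0], [40.0, -14.0, 4.0], [41.0, -12.0, 1.0], [43.0, -3.0, 4.0], [46.0, -6.0, 0.0], [47.0, -3.0, 3.0], [51.0, -3.0, 4.0], [52.0, -14.0, 6.0], [53.0, -18.0, 5.0], [54.0, -5.0, 0.0], [54.0, -5.0, 3.0], [54.0, -13.0, 3.0], [55.0, 1.0, 1.0], [56.0, -10.0, 3.0], [62.0, -15.0, 4.0], [63.0, -17.0, 3.0], [64.0, 3.0, 1.0], [67.0, -16.0, 4.0], [69.0, -14.0, 4.0], [71.0, -3.0, 3.0], [73.0, -18.0, 4.0], [74.0, -1.0, 4.0], [78.0, -12.0, 4.0], [79.0, -6.0, 2.0], [79.0, -9.0, 3.0], [80.0, -6.0, 5.0], [81.0, -14.0, 3.0], [81.0, -1.0, -2.0], [84.0, -3.0, 3.0], [84.0, 
[... 182 characters left out ...]
5.0, 6.0], [46.0, -3.0, 3.0], [47.0, -15.0, 9.0], [49.0, -4.0, 4.0], [50.0, -13.0, 4.0], [52.0, -1.0, 0.0], [53.0, -13.0, 0.0], [54.0, -1.0, -1.0], [55.0, -16.0, -1.0], [57.0, -2.0, -3.0], [58.0, -17.0, 5.0], [61.0, 0.0, 2.0], [61.0, -14.0, -0.0], [64.0, 3.0, -0.0], [66.0, -0.0, 0.0], [67.0, 2.0, 2.0], [69.0, -1.0, 1.0], [70.0, -12.0, -2.0], [72.0, -1.0, -1.0], [73.0, -13.0, -0.0], [75.0, -2.0, -1.0], [77.0, -5.0, -1.0], [78.0, -17.0, 1.0], [80.0, -5.0, 0.0], [81.0, 0.0, -1.0], [82.0, -15.0, 7.0], [84.0, -1.0, 4.0], [84.0, -15.0, 2.0], [87.0, -1.0, 1.0], [87.0, -16.0, 3.0], [88.0, -13.0, 2.0], [90.0, -16.0, 2.0], [90.0, -13.0, 1.0], [93.0, -16.0, 2.0], [93.0, 7.0, -2.0], [96.0, -14.0, -0.0]]
```

View pics/ov4.png

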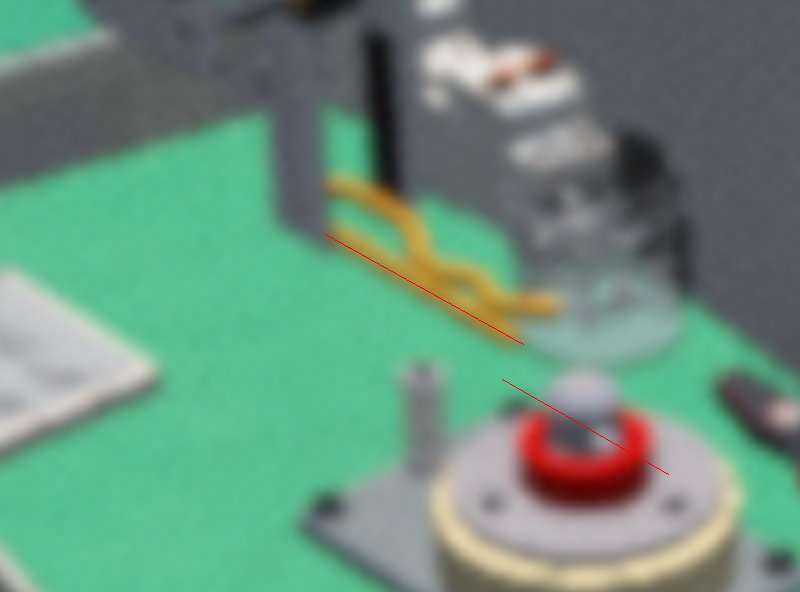

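The last overlay shows the leg from about (340,235) to its tip at (515,340), close to prediction, with the spindle hole line below right. I'll fit the leg against the boss, whose place I know from the robot, to cancel camera bias.

```bash
cat > leg.py <<'E'
from h import *
s=manip.read_state();S=s["eef_pos"];yaw=s["eef_rot"][2];sy=np.array([np.cos(yaw),np.sin(yaw),0]);sx=np.array([sy[1],-sy[0],0])
E=np.array([S[0],S[1],S[2]-193.5]);B=np.array([527.2,55.4,59.])
print("tcp",S.round(1))
def wts(c,f):  # sub-pixel: 4x upsampled image
    im=cv2.resize(c["frame"],None,fx=4,fy=4,interpolation=cv2.INTER_CUBIC);return cv2.cvtColor(im,cv2.COLOR_RGB2HSV)
for n in("top","scene"):
    c=optics.camera(n);h=wts(c,4).astype(int);v,u=np.indices(h.shape[:2]);uu=(u+.5)/4-.5;vv=(v+.5)/4-.5
    T=c["cam_to_world"];r=np.stack([uu,vv,np.ones_like(uu)],-1)@np.linalg.inv(c["mtx"]).T@T[:3,:3].T
    def plane(z): return T[:3,3]+r*((z-T[2,3])/r[...,2])[...,None]
    Q=plane(59)-B;m=((h[...,0]<8)|(h[...,0]>172))&(h[...,1]>150)&(np.hypot(Q[...,0],Q[...,1])<30)
    q=Q[m];lo,hi=np.c_[q@sx,q@sy].min(0),np.c_[q@sx,q@sy].max(0);print(n,"boss off sx,sy: mean",(q@sx).mean().round(2),(q@sy).mean().round(2),"mid",((lo+hi)/2).round(2),(hi-lo).round(1))
    Q=plane(E[2])-E;m=(h[...,0]>12)&(h[...,0]<28)&(h[...,1]>110);x=-(Q@sy);y=Q@sx
    for a in range(20,105,8):
        k=m&(x>a)&(x<a+8)&(y<-8.5)&(y>-24);k2=m&(x>a)&(x<a+8)&(y>-24)&(y<25)
        if k.sum()>8: print(a+4,"leg y",y[k].mean().round(2),(y[k].min()).round(1),(y[k].max()).round(1),k.sum())
    k=m&(np.abs(y+13)<3);print("tip x",np.sort(x[k&(x<125)])[-6:].round(1))
E
python3 leg.py
```

```text
tcp [514.9 184.9 278.9]
top boss off sx,sy: mean -1.51 0.27 mid [-1.12  0.17] [41.9 41.1]
40 leg y -13.47 -16.0 -10.7 36
48 leg y -13.74 -16.5 -10.9 87
56 leg y -14.15 -17.1 -11.3 87
64 leg y -14.07 -16.9 -11.3 88
72 leg y -14.25 -17.1 -11.2 87
80 leg y -14.53 -17.5 -11.4 93
88 leg y -14.36 -17.4 -11.6 87
96 leg y -14.7 -17.3 -12.1 77
tip x [ 99.3  99.4  99.8  99.9 100.  100.6]
scene boss off sx,sy: mean -7.99 -8.74 mid [-3.71 -3.56] [49.6 51.8]
24 leg y -10.49 -12.6 -8.5 36
32 leg y -10.63 -12.7 -8.5 39
40 leg y -10.81 -13.1 -8.5 41
48 leg y -11.19 -13.7 -8.7 49
56 leg y -11.06 -13.5 -8.6 45
64 leg y -11.19 -13.8 -8.6 50
72 leg y -11.16 -13.9 -8.5 51
80 leg y -11.39 -14.3 -8.5 54
88 leg y -11.51 -14.5 -8.5 59
96 leg y -11.81 -14.2 -8.8 35
tip x [96.3 96.7 96.7 97.2 97.2 97.7]
```

```bash
python3 plan.py 516.2 180.5 258.5 101.2 32
```

```text
t 19.75 at [515.  184.7 279. ] dp [  1.2  -4.2 -20.5] turn/row [-0.    -0.    -0.023] n 1
[-0.11   0.011  0.513]
```

Request:
step_arm(
  increments=[
    [[0,0,-0.023,-0.05,0.011,0.2,1],[0,0,0,-0.06,0,0.2,1],[0,0,0,0,0,0.113,1],[0,0,0,0,0,0,1],[0,0,0,0,0,0,1]],
  ],
  newtons=55,
)

```text
clock: 20.25
eef_pos: [516.6, 179.8, 258.4]
eef_rot: [-3.141, 0.0, 1.765]
wrist_force: [-0.7, -0.1, -1.4]
finger_gap: 29.3
finger_force: 54.9
```

```bash
python3 plan.py 516.2 180.5 258.5 101.2 32; python3 leg.py | grep -v scene
```

```text
t 20.25 at [516.6 179.8 258.4] dp [-0.4  0.7  0.1] turn/row [-0.     0.    -0.001] n 1
[ 0.02  -0.007 -0.002]
tcp [516.6 179.8 258.4]
top boss off sx,sy: mean -1.45 0.44 mid [-1.08  0.94] [41.9 42.7]
40 leg y -13.41 -16.3 -10.9 29
48 leg y -14.03 -16.9 -11.3 83
56 leg y -13.91 -16.6 -10.9 83
64 leg y -14.06 -16.9 -11.1 85
72 leg y -14.21 -17.0 -11.5 83
80 leg y -14.28 -17.4 -11.0 91
88 leg y -14.63 -17.4 -11.8 85
96 leg y -14.32 -17.2 -11.4 85
104 leg y -14.06 -16.0 -12.3 9
tip x [100.3 100.4 100.6 100.8 100.9 101. ]
24 leg y -10.51 -12.4 -8.6 35
32 leg y -10.51 -12.4 -8.6 36
40 leg y -10.84 -13.0 -8.6 41
48 leg y -10.84 -13.2 -8.6 42
56 leg y -10.92 -13.5 -8.6 45
64 leg y -11.18 -13.7 -8.7 49
72 leg y -11.18 -13.9 -8.5 52
80 leg y -11.29 -14.1 -8.5 55
88 leg y -11.78 -15.7 -8.6 63
96 leg y -13.48 -17.2 -9.0 61
tip x [98.3 98.7 98.8 99.2 99.2 99.7]
```

Request:
step_arm(
  increments=[
    [[0,0,0,-0.1,-0.008,0,1],[0,0,0,-0.1,-0.005,0,1],[0,0,0,-0.1,-0.002,0,1],[0,0,0,-0.1,-0.002,0,1],[0,0,0,-0.05,0,0,1]],
  ],
)

```text
clock: 20.85
eef_pos: [519.5, 161.5, 258.6]
eef_rot: [3.141, 0.0, 1.765]
wrist_force: [0.3, -0.2, -0.3]
finger_gap: 29.2
finger_force: 54.9
```

Request:
step_arm(
  increments=[
    [[0,0,0,-0.12,-0.002,0,1],[0,0,0,-0.12,-0.002,0,1],[0,0,0,-0.12,-0.002,0,1],[0,0,0,0,0,0,1]],
  ],
)

```text
clock: 21.25
eef_pos: [522.1, 147.2, 258.6]
eef_rot: [3.141, 0.0, 1.765]
wrist_force: [0.7, 0.3, -1.1]
finger_gap: 29.5
finger_force: 54.9
```

Request:
step_arm(
  increments=[
    [[0,0,0,-0.12,-0.002,0,1],[0,0,0,-0.12,-0.002,0,1],[0,0,0,-0.05,0,0,1],[0,0,0,0,0,0,1]],
  ],
)

```text
clock: 21.65
eef_pos: [524.4, 136.4, 259.0]
eef_rot: [3.139, -0.0, 1.766]
wrist_force: [5.2, 1.7, -0.4]
finger_gap: 28.9
finger_force: 55.0
```

Request:
step_arm(
  increments=[
    [[0,0,0,-0.1,-0.002,0,1],[0,0,0,-0.1,-0.002,0,1],[0,0,0,0,0,0,1]],
  ],
)

```text
clock: 21.95
eef_pos: [525.9, 128.1, 259.0]
eef_rot: [3.139, 0.001, 1.766]
wrist_force: [6.6, -3.3, -0.3]
finger_gap: 29.4
finger_force: 55.0
```

Request:
step_arm(
  increments=[
    [[0,0,0,-0.1,-0.002,0,1],[0,0,0,-0.08,-0.002,0,1],[0,0,0,0,0,0,1]],
  ],
)

```text
clock: 22.25
eef_pos: [526.9, 120.9, 258.7]
eef_rot: [3.141, 0.001, 1.765]
wrist_force: [5.0, -3.8, -1.1]
finger_gap: 29.0
finger_force: 54.9
```

```bash
python3 plan.py 527.2 118.4 258.5 101.2 32; python3 leg.py | grep -v scene
```

```text
t 22.25 at [526.9 120.9 258.7] dp [ 0.3 -2.5 -0.2] turn/row [ 0.001  0.001 -0.001] n 1
[-0.064 -0.006  0.006]
tcp [526.9 120.9 258.7]
top boss off sx,sy: mean -12.81 -5.13 mid [-1.17 -3.94] [41.9 31.6]
80 leg y -13.22 -16.8 -10.2 74
88 leg y -13.1 -16.2 -10.1 85
96 leg y -13.05 -15.8 -10.2 81
tip x [ 99.7  99.9 100.1 100.2 100.3 100.8]
24 leg y -10.38 -12.3 -8.5 37
32 leg y -11.21 -14.7 -8.5 51
40 leg y -12.84 -16.2 -8.8 47
72 leg y -10.75 -13.7 -8.5 44
80 leg y -11.68 -15.4 -8.6 66
88 leg y -11.63 -15.5 -8.5 64
96 leg y -12.34 -15.9 -8.5 62
tip x [97.6 97.7 98.  98.1 98.5 98.5]
```

Request:
step_arm(
  increments=[
    [[0,0,0,-0.04,0,0,1],[0,0,0,-0.03,0,0,1],[0,0,0,0,0,0,1],[0,0,0,0,0,0,1]],
  ],
)

```text
clock: 22.75
eef_pos: [527.3, 119.0, 258.7]
eef_rot: [3.14, -0.001, 1.766]
wrist_force: [4.9, 4.2, -1.1]
finger_gap: 29.0
finger_force: 55.0
```

Request:
step_arm(
  increments=[
    [[0,0,0,0,0,0,0.2],[0,0,0,0,0,0,0],[0,0,0,0,0,0,-0.1],[0,0,0,0,0,-0.2,-0.1],[0,0,0,0,0,-0.8,-0.1]],
  ],
)

```text
clock: 23.25
eef_pos: [526.7, 118.5, 296.8]
eef_rot: [-3.136, -0.0, 1.765]
wrist_force: [0.3, 1.0, 0.8]
finger_gap: 51.3
finger_force: 0.0
```

Request:
step_arm(
  increments=[
    [[0,0,0,0.2,-0.3,-0.8,-0.1],[0,0,0,0.6,-0.6,-0.6,-0.1],[0,0,0,0.9,-0.6,0,-0.1],[0,0,0,0.9,-0.6,0,-0.1],[0,0,0,0.9,-0.6,0,-0.1]],
  ],
)

```text
clock: 23.75
eef_pos: [392.7, 235.8, 355.3]
eef_rot: [3.141, -0.0, 1.765]
wrist_force: [0.4, 1.1, 0.2]
finger_gap: 51.5
finger_force: 0.0
```

Request:
step_arm(
  increments=[
    [[0,0,0,0.9,0,0,-0.1],[0,0,0,0.9,0,0,-0.1],[0,0,0,0,0,0,-0.1]],
  ],
)

```text
clock: 24.05
eef_pos: [379.2, 308.4, 355.2]
eef_rot: [3.141, -0.001, 1.768]
wrist_force: [-0.5, -0.1, -0.1]
finger_gap: 52.0
finger_force: 0.0
```

Run:
```python
from h import *
a=np.radians(10.1);sy=np.array([-np.sin(a),np.cos(a),0]);sx=np.array([sy[1],-sy[0],0]);H=np.array([526.8,55.4,65.5])
for n in("top","scene"):
    c=optics.camera(n);h=cv2.cvtColor(cv2.resize(c["frame"],None,fx=4,fy=4,interpolation=cv2.INTER_CUBIC),cv2.COLOR_RGB2HSV).astype(int);v,u=np.indices(h.shape[:2])
    T=c["cam_to_world"];r=np.stack([(u+.5)/4-.5,(v+.5)/4-.5,np.ones(u.shape)],-1)@np.linalg.inv(c["mtx"]).T@T[:3,:3].T
    Q=T[:3,3]+r*((H[2]-T[2,3])/r[...,2])[...,None]-H;x=-(Q@sy);y=Q@sx
    m=(h[...,0]>12)&(h[...,0]<28)&(h[...,1]>110)&(np.abs(y)<45)&(abs(x)<110)
    print(n,m.sum(),"x range",np.percentile(x[m],[.2,99.8]).round(1))
    for b in range(-100,48,7):   # profile: yellow intervals in y for each x
        k=m&(x>b)&(x<b+1.5);yy=np.sort(y[k]);
        if len(yy): 
            g=np.split(yy,np.where(np.diff(yy)>2)[0]+1);print(b,[(q[0].round(1),q[-1].round(1)) for q in g])
    P=cloud(c).reshape(-1,3);d=np.hypot(P[:,0]-526,P[:,1]-55);k=(d>28)&(d<42)&(P[:,2]>36)&(P[:,2]<50);A=P[k];print("keeper disc z",np.median(A[:,2]))
    i=c["frame"][120:225,200:300] if n=="scene" else c["frame"][140:230,190:300]
```

```text
top 2471 x range [-87.3  36. ]
-86 [(np.float64(1.4), np.float64(18.4))]
-79 [(np.float64(-3.4), np.float64(3.3)), (np.float64(17.4), np.float64(24.1))]
-72 [(np.float64(-3.8), np.float64(1.4)), (np.float64(19.8), np.float64(24.4))]
-65 [(np.float64(-3.4), np.float64(1.8)), (np.float64(20.3), np.float64(25.4))]
-58 [(np.float64(-3.7), np.float64(1.5)), (np.float64(19.8), np.float64(25.1))]
-51 [(np.float64(-3.4), np.float64(2.5)), (np.float64(20.3), np.float64(25.5))]
-44 [(np.float64(-3.1), np.float64(2.2)), (np.float64(18.4), np.float64(24.4))]
-37 [(np.float64(-2.7), np.float64(1.9)), (np.float64(15.1), np.float64(21.1))]
-30 [(np.float64(-2.4), np.float64(2.2)), (np.float64(10.2), np.float64(17.1))]
-23 [(np.float64(-3.4), np.float64(3.3)), (np.float64(7.6), np.float64(12.9))]
-16 [(np.float64(-2.4), np.float64(3.0)), (np.float64(7.2), np.float64(12.6))]
-9 [(np.float64(11.5), np.float64(16.5))]
-2 [(np.float64(13.2), np.float64(18.5))]
5 [(np.float64(12.1), np.float64(17.4))]
12 [(np.float64(-2.4), np.float64(-2.4)), (np.float64(-0.1), np.float64(3.6)), (np.float64(7.4), np.floa
[... 302 characters left out ...]
.float64(11.9))]
-65 [(np.float64(-10.6), np.float64(-0.4)), (np.float64(12.2), np.float64(16.8))]
-58 [(np.float64(-8.0), np.float64(-1.7)), (np.float64(14.0), np.float64(18.6))]
-51 [(np.float64(-6.7), np.float64(-0.4)), (np.float64(13.9), np.float64(20.3))]
-44 [(np.float64(-5.3), np.float64(-0.4)), (np.float64(15.6), np.float64(21.5))]
-37 [(np.float64(-4.0), np.float64(1.8)), (np.float64(14.3), np.float64(21.0))]
-30 [(np.float64(-5.3), np.float64(1.8))]
-23 [(np.float64(-5.7), np.float64(-0.5))]
5 [(np.float64(4.3), np.float64(19.6))]
12 [(np.float64(2.1), np.float64(21.8))]
19 [(np.float64(3.8), np.float64(28.2))]
26 [(np.float64(4.2), np.float64(9.4))]
keeper disc z 45.45672851341874
```

The top view confirms the clip is home. The bow's peak is at about x = −2 mm over the spindle, the leg shows on both sides along the hole axis, and the tip is about 37 mm past the axis (39.5 mm expected). The keeper's height is unchanged and the arm is clear, so I'm handing in.

```bash
python3 -c "from cell import workorder;print(workorder.sign_off())"
```

```text
the job is handed in; nothing more can be done
None
```

I loaded the roll flat on the platter, slid the keeper down onto it boss up, pushed the R-clip home round the spindle and handed the job in at about 24 s; sign-off gave no verdict, but the last camera check put the clip's seat about 2 mm from the hole centre (limit 6 mm).

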